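Bridge the drain strip across the catch tray

TASK

The aluminium drain strip with the three valve stems is parked on one of the two riser blocks. Slide it along, without lifting it off, until it bridges the gap to the other block: lying flat, centred over the catch tray with about as much of it on each block, and in line with the blocks. Leave the other things on the bench where they are.

Things in the scene. Friction and masses are not known exactly. Their poses are not given: they have to be found in the camera images.
- strip: Loose aluminium strip, 0.2 to 0.3 kg, 44 mm wide (its x), 255 long (its y), 5 thick, same both ways round, an upright lip at each end. Origin: centre of its flat underside. Three black valve stems stand fixed on it at y = -28, 0, 28 mm (19 mm across, tops 43 mm above the underside). It starts on either block, roughly centred, both ends overhanging, up to 5 degrees askew, and slides freely on the tops.
- strip_end_a (a point): Middle of the inner face of the lip at the strip's +y end, 123.5 mm from its centre, 26 mm above the underside. The lip is 4 mm thick, as wide as the strip, top 36 mm above the underside. The last 12 mm before it bend up like a sled runner, so the upper face rises from 5 to 13 mm and the end rides onto the other block if not pressed down over the gap.
- strip_end_b (a point): The same at the strip's -y end. Between the outer stems and each lip the strip is bare for about 85 mm.
- stand_a: Fixed riser block, beech with a steel top plate, 80 mm wide (its x), 130 mm long (its y), flat bare top at 60 mm height with edges rounded 3 mm. Origin: centre of its underside, on the bench. The blocks stand in one line along their y axes, centres about 220 mm apart, so the gap between them is 80 to 100 mm.
- stand_b: Fixed riser block, beech with a steel top plate, 80 mm wide (its x), 130 mm long (its y), flat bare top at 60 mm height with edges rounded 3 mm. Origin: centre of its underside, on the bench. Twin of the other, parallel to it; the strip may start on either.
- catch_tray: Fixed shallow dark steel tray, 190 x 64 x 16 mm, on the bench in the middle of the gap, its y axis along the line of blocks. Origin: centre of its underside.
- core_tool: Bystander: squat chrome valve core tool standing on the bench beside the blocks, 34 mm across, 48 mm high; origin at its foot
- weight: Bystander: zinc clip-on balance weight, 55 x 12 x 18 mm, lying in the tray; origin centre of its underside
- cap: Bystander: brass valve cap, 14 mm across, 11 mm high, standing in the tray; origin at its foot
- spare_stem: Bystander: loose valve stem standing on the bench, 19 mm across, 38 mm high; origin at its foot
- gauge: Bystander: round pressure gauge with a stub, 48 mm across, 104 mm long, 16 mm high, lying on the bench; origin under its dial
Mind the look-alikes: they are no part of the job. What is shaped like the stand_b but purple is not meant.

How it is judged:
By the outcome, as a careful person would: the job done as asked, in the order asked, and still so for the second after the job is handed in, with the robot touching nothing.
It also fails if it takes over 32 s, if anything falls off the work surface, if the arm or the gripper's body presses on something with over 40 N, if the wrist force passes 120 N, or if a joint passes its speed limit or range.

ROBOT

A 6-joint arm with a two-finger parallel gripper is mounted at the origin on the work surface. World frame = base frame: x ahead of the robot, y to its left, z up, the work surface at z = 0. Lengths are in m, angles in rad, forces in N, time in s.
With the tool pointing down it reaches from about 0.225 to 0.875 m from the base axis. Payload 3.4 kg.
Tool frame: the origin (TCP) lies midway between the tips of the shut fingers; the grasp point (between the pads) lies 19 mm behind it (manip.pinch_z is the distance from the TCP to the grasp point, in m); z points along the fingers, y is the line along which they close (so a half turn about z gives the same grasp; the last joint's range is limited). The gripper opens to 85 mm and grips with 20 to 120 N. Pads are 22 mm wide; open, the fingers measure 114 mm over their backs; the gripper's body (76 mm by 85 mm) begins 54 mm behind the grasp point. The pads swing forward as they close: fully open they stand 13 mm farther back than shut.
Start: joints at [1.15, 0.276, 1.505, -0, 1.361, -0.121], TCP at [0.17, 0.549, 0.231] pointing down, gripper open.
Joint ranges: [-2.89, 2.89], [-0.75, 2.08], [0.22, 2.7], [-1.18, 4.32], [0.11, 2.71], [-2.7, 2.7]. Speed limits (rad/s): [2.57, 2.57, 3.14, 3.14, 3.14, 3.14].

INTERFACE

Orientations are given as a unit quaternion [w, x, y, z].
In Python, from rig import manip gives the robot as it stands.
- The arm moves only by the tool carry_out, never from a script. Its arguments are lists of equal length, an entry for each row: "delta_pos": the shift along the tool's x, y, z scaled (see below), a list of three; "turn": the turn, a rotation vector about the tool's x, y, z scaled (see below), a list of three; "claw": the closure, from -1 (fully open) to 1 (shut). A call has 1 to 12 rows; each row is the pose to reach, as a shift and turn from the pose commanded when the call began, along the tool's axes at that moment; what a row does not reach only later rows make up. The controller multiplies each number of a shift by 400 mm and each number of a turn by 30 degrees. A row lasts 1/10 s, in which the tool goes at most 50 mm and 8.59 degrees, less where a joint would pass 70% of its speed; a pose out of reach is approached as far as the arm can. A call with a number of a shift or a turn outside -1 to 1 is refused whole. A call with a gripper value outside its range is refused whole. The fingers move at their own pace and stop on an object; "force" is the grip in N (left out, the last holds). Time passes only in rows, so rows that repeat a pose let the fingers close. It gives the time, the measured TCP pose, the force, the opening and the grip force at its end, in the units of the state.
- manip.get_state(): the state, without advancing time (a new reading comes with each control period).
- manip.get_image(name): name is "side" or "top"; returns a dict with "image" (480x640x3 uint8, red, green, blue), "z_map" (480x640 float32, m along the optical axis (not along the pixel's ray), 0 where there is no reading), "fx", "fy", "cx", "cy" (pixels), "world_to_cam" (4x4, takes a point from world to camera coordinates). Camera axes: x right, y down, z forward; pixel columns grow to the right and rows downward; lengths in m; the calibration is good to about 2 mm. A picture is of the moment at which its call begins.
- manip.sign_off(): hands the job in; it is judged then, once.
Trained networks look in the newest picture that a camera, given by its name, has taken for a name from the list of things; names that differ only in an ending like _2 or _b are one class to them, and where a whole thing is asked for, a point or a joint stands for the part that bears it (a point fixed in the world has none). Each returns a list of dicts, best first, with "score" (0 to 1); they miss things now and then, are a little off and sometimes report something else, mostly with a low value. They report only what shows in the picture. A call takes as long as a camera call. They do not tell look-alikes from the thing itself.
- manip.spot_in(camera, query): "point" ([x, y, z] in m, in world coordinates, good to about 4 mm: the middle of the surface that is visible of it).
- manip.place_of(camera, query): "point" ([x, y, z] in m, in world coordinates, good to about 4 mm: a listed point, or the origin of a listed thing).
The state is a dict: "clock": time; "qpos": joint angles; "qd": joint speeds; "effort": joint torques, N m; "position": TCP position; "ee_rot": TCP orientation; "contact_force": force on the tool from outside, world axes, zero at the start; "moment": the same for the moment, N m; "width": finger opening in m; "gripper_force": force on a finger pad.
Only numpy, scipy, OpenCV 4.12 (cv2) and the standard library are available. Lean on these libraries where they do the work, as an engineer would, in place of code of your own. Each camera call takes 0.05 s, during which the arm holds its last target. There are 200 camera calls.

## Working session

There is one attempt and no reset: what is moved stays moved. The work goes in short steps, Python scripts to look and compute and a tool call to move; the robot and the scene stay as the last step left them, time stands still between calls to the robot, and variables do not carry over. Pictures are saved under pics/ and viewed, at most 10 in all, crops included, and the job is handed in when it is done.

Besides the shell and the picture viewer there is one more tool, called after ">>>" by a JSON object that holds its "api" and its "payload". carry_out: Moves the arm, as the interface text tells. Shifts and turns lie within -1 to 1; 1 stands for 400 mm of shift or 30 degrees of turn. Its arguments: {"type":"object","properties":{"delta_pos":{"type":"array","items":{"type":"array","items":{"type":"number","minimum":-1,"maximum":1}}},"turn":{"type":"array","items":{"type":"array","items":{"type":"number","minimum":-1,"maximum":1}}},"claw":{"type":"array","items":{"type":"number"}},"force":{"type":"number"}},"required":["delta_pos","turn","claw"]}

```bash
mkdir -p pics
cat > h.py <<'E'
from rig import manip
import numpy as np, cv2
def grab(n,f=None):
    d=manip.get_image(n)
    if f: cv2.imwrite('pics/'+f,d['image'][:,:,::-1])
    return d
def cloud(d):
    z=d['z_map'];v,u=np.mgrid[:480,:640]
    P=np.stack([(u-d['cx'])/d['fx']*z,(v-d['cy'])/d['fy']*z,z,np.ones_like(z)],-1)
    W=P@np.linalg.inv(d['world_to_cam']).T
    W=W[...,:3];W[z==0]=np.nan
    return W
E
python3 - <<'E'
from h import *
s=manip.get_state();print({k:np.round(v,3).tolist() for k,v in s.items()})
for c in('top','side'):
    d=grab(c,c+'0.png');np.savez(c+'0.npz',**d)
    for q in['strip','strip_end_a','strip_end_b','stand_a','stand_b','catch_tray','core_tool','spare_stem','gauge']:
        print(c,q,[(np.round(r['point'],3).tolist(),round(r['score'],2)) for r in manip.place_of(c,q)[:4]])
E
```

```text
{'clock': 0.0, 'qpos': [1.15, 0.277, 1.506, -0.0, 1.361, -0.121], 'qd': [0.002, 0.001, 0.0, -0.0, -0.0, 0.001], 'effort': [-0.001, -41.678, -24.58, -0.001, 0.011, 0.0], 'position': [0.17, 0.549, 0.23], 'ee_rot': [-0.0, 0.149, 0.989, -0.001], 'contact_force': [-0.858, -0.734, -0.019], 'moment': [0.051, -0.006, 0.028], 'gripper_force': 0.0, 'width': 0.085}
top strip [([0.542, -0.101, 0.062], 0.77)]
top strip_end_a [([0.546, -0.221, 0.088], 0.79), ([0.544, 0.025, 0.089], 0.74)]
top strip_end_b [([0.546, -0.221, 0.088], 0.79), ([0.544, 0.025, 0.089], 0.74)]
top stand_a [([0.281, 0.197, -0.001], 0.88), ([0.541, -0.09, -0.003], 0.76), ([0.485, 0.318, 0.002], 0.73), ([0.523, 0.137, -0.0], 0.55)]
top stand_b [([0.281, 0.197, -0.001], 0.88), ([0.541, -0.09, -0.003], 0.76), ([0.485, 0.318, 0.002], 0.73), ([0.523, 0.137, -0.0], 0.55)]
top catch_tray [([0.533, 0.026, 0.002], 0.6)]
top core_tool [([0.414, 0.135, -0.002], 0.75)]
top spare_stem [([0.602, 0.186, 0.004], 0.5)]
top gauge []
side strip [([0.549, -0.1, 0.06], 0.71), ([0.543, -0.091, 0.0], 0.63)]
side strip_end_a [([0.543, 0.026, 0.085], 0.83), ([0.542, -0.224, 0.094], 0.67)]
side strip_end_b [([0.543, 0.026, 0.085], 0.83), ([0.542, -0.224, 0.094], 0.67)]
side stand_a [([0.283, 0.196, 0.001], 0.98), ([0.522, 0.134, 0.001], 0.75), ([0.488, 0.31, -0.002], 0.75), ([0.549, -0.1, 0.06], 0.61)]
side stand_b [([0.283, 0.196, 0.001], 0.98), ([0.522, 0.134, 0.001], 0.75), ([0.488, 0.31, -0.002], 0.75), ([0.549, -0.1, 0.06], 0.61)]
side catch_tray [([0.606, 0.182, 0.006], 0.71), ([0.534, 0.029, 0.006], 0.63)]
side core_tool [([0.413, 0.134, 0.002], 0.9)]
side spare_stem [([0.607, 0.186, 0.006], 0.73)]
side gauge [([0.639, -0.11, 0.001], 0.98), ([0.542, 0.019, 0.084], 0.2)]
```

View pics/top0.png

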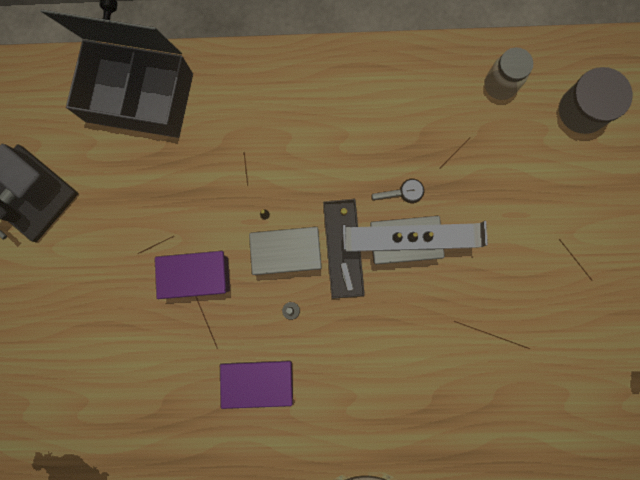

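View pics/side0.png

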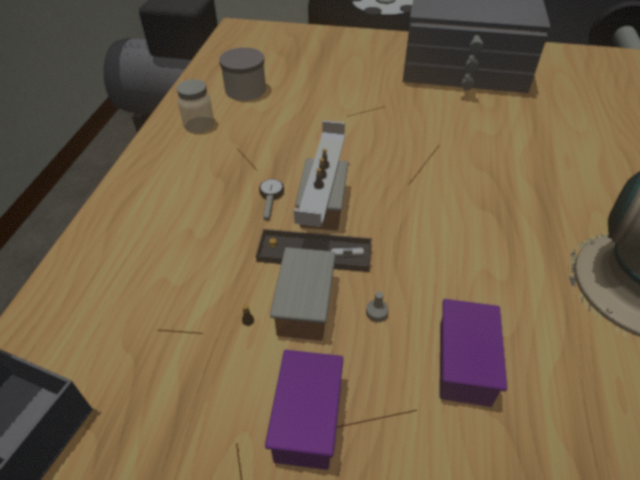

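Run:
```python
from h import *
for c in('top','side'):
    d=dict(np.load(c+'0.npz'));W=cloud(d);x,y,z=W[...,0],W[...,1],W[...,2]
    print(c,'cam',np.round(np.linalg.inv(d['world_to_cam'])[:3,3],3))
    def rect(n,m):
        P=W[m][:,:2].astype(np.float32)
        if len(P)<20: print(n,len(P));return
        r=cv2.minAreaRect(P*1000);print(n,len(P),np.round(r[0],1),np.round(r[1],1),round(r[2],2),'z',np.round(np.median(W[m][:,2]),4),'pct x',np.round(np.percentile(P[:,0],[1,99]),4),'y',np.round(np.percentile(P[:,1],[1,99]),4))
    R=(x>.46)&(x<.6)
    rect('standR top',R&(y>-.25)&(y<0.01)&(abs(z-.06)<.0025))
    rect('standL top',R&(y>0.03)&(y<.23)&(abs(z-.06)<.0025))
    rect('strip plate',R&(y>-.25)&(y<0.05)&(abs(z-.065)<.002))
    rect('stems',R&(y>-.16)&(y<-.04)&(z>.085)&(z<.12))
    rect('lipR',R&(y>-.26)&(y<-.2)&(z>.08))
    rect('lipL',R&(y>-.0)&(y<.05)&(z>.08))
    rect('tray',R&(y>-.04)&(y<.09)&(z<.02)&(z>.012))
```

```text
top cam [0.417 0.047 1.032]
standR top 1261 [ 541.4 -101.4] [ 80.2 216.3] 3.83 z 0.0603 pct x [0.4989 0.5814] y [-0.1997 -0.0112]
standL top 2420 [525.7 139.3] [ 80.  129.9] 3.69 z 0.0604 pct x [0.4857 0.5657] y [0.0754 0.203 ]
strip plate 2130 [541.1 -98. ] [ 76.4 246.3] 3.03 z 0.0651 pct x [0.5133 0.5668] y [-0.2125  0.0178]
stems 94 [543.5 -95.2] [ 9.4 64.3] 0.37 z 0.0998 pct x [0.5389 0.548 ] y [-0.1265 -0.0631]
lipR 117 [ 544.2 -221.7] [42.9  5.4] 1.23 z 0.093 pct x [0.5232 0.5653] y [-0.2238 -0.219 ]
lipL 61 [543.2  28.8] [ 3.6 43. ] 88.78 z 0.0965 pct x [0.5217 0.5645] y [0.0271 0.0309]
tray 289 [531.4  17.8] [142.6  87.6] 3.76 z 0.0155 pct x [0.4603 0.5985] y [-0.0092  0.0651]
side cam [0.411 0.59  0.646]
standR top 919 [ 540.1 -104.1] [ 79.5 225.4] 3.65 z 0.0598 pct x [0.4976 0.5801] y [-0.1538 -0.0238]
standL top 3681 [524.6 137.7] [ 79.9 130.9] 3.79 z 0.06 pct x [0.4841 0.564 ] y [0.0755 0.2022]
strip plate 1491 [542.7 -95.3] [ 44.4 248.4] 0.25 z 0.0651 pct x [0.5207 0.5645] y [-0.2148  0.0063]
stems 154 [542.6 -96.5] [64.1  9.9] 89.39 z 0.093 pct x [0.5378 0.5471] y [-0.1283 -0.0649]
lipR 177 [ 542.9 -222.5] [41.   8.2] 2.18 z 0.0891 pct x [0.5225 0.5633] y [-0.2258 -0.2186]
lipL 240 [542.6  27.7] [ 7.6 42.8] 89.88 z 0.0893 pct x [0.5213 0.5636] y [0.0247 0.0311]
tray 448 [530.8  15.6] [143.   93.4] 3.35 z 0.0147 pct x [0.4606 0.5993] y [-0.0315  0.0647]
```

The top view shows the strip on the right-hand steel block, lips at about (345,238) and (485,233), stems at (397–429,237). The free steel block is at (285,250), and the purple blocks at (192,275) and (256,385) are decoys. The side view agrees, with the core tool at (376,308), spare stem at (248,316) and gauge at (270,190). I plan to grip the leading (+y) lip across its thickness and draw the strip along level.

```bash
cat >> h.py <<'E'
from scipy.spatial.transform import Rotation as Ro
def plan(p,yaw,p0=None,q0=None):
    s=manip.get_state();p0=s['position'] if p0 is None else p0
    q=s['ee_rot'] if q0 is None else q0
    R=Ro.from_quat(np.r_[q[1:],q[0]])
    y=np.radians(yaw);T=Ro.from_matrix(np.array([[-np.sin(-y+np.pi/2)*0+np.sin(y)*-1,np.cos(y),0],[np.cos(y),np.sin(y),0],[0,0,-1]]).T) # placeholder, replaced below
    yv=np.array([np.cos(y),np.sin(y),0]);zv=np.array([0,0,-1.]);xv=np.cross(yv,zv)
    T=Ro.from_matrix(np.stack([xv,yv,zv],1))
    print('shift mm',np.round(1000*R.inv().apply(np.array(p)-p0),1),'scaled',np.round(R.inv().apply(np.array(p)-p0)/.4,4),'turn scaled',np.round(np.degrees((R.inv()*T).as_rotvec())/30,4))
E
sed -i '/placeholder/d' h.py
sed -i 's/q=s\[.ee_rot.\] if q0 is None else q0/&; y=np.radians(yaw)/' h.py
python3 - <<'E'
from h import *
plan([.543,.029,.16],90.2)
a=np.radians(3.7);ux=np.array([np.cos(a),np.sin(a)]);uy=np.array([-np.sin(a),np.cos(a)])
for c in('top','side'):
    W=cloud(dict(np.load(c+'0.npz')));P=W[...,:2]-np.array([.5325,.028]);s=P@ux;t=P@uy;z=W[...,2]
    m=(abs(z-.06)<.0025)
    A=m&(t>.02)&(t<.19)&(abs(s)<.06);B=m&(t<-.02)&(t>-.19)&(abs(s)<.06)&((s<-.027)|(s>.034))
    f=lambda v:np.round(1000*np.percentile(v,[.5,2,98,99.5]),1)
    print(c,'A s',f(s[A]),'t',f(t[A]),'B s',f(s[B]),'t',f(t[B]))
    Tm=(z>.002)&(z<.019)&(abs(t)<.05)&(abs(s)<.12)
    print(' tray s',f(s[Tm]),'t',f(t[Tm]))
E
```

```text
shift mm [-510.2 -387.    71.3] scaled [-1.2755 -0.9675  0.1783] turn scaled [ 2.000e-04  1.000e-04 -5.792e-01]
top A s [-38.8 -37.9  38.7  39.8] t [ 47.5  49.3 173.6 175.5] B s [-39.4 -39.1  39.9  40.2] t [-179.5 -177.7  -53.9  -51.8]
 tray s [-118.3 -111.   109.6  117.6] t [-48.9 -44.   44.8  48.3]
side A s [-40.1 -38.9  37.   38.2] t [ 46.9  49.2 173.2 174.7] B s [-40.4 -40.1  38.3  38.6] t [-180.1 -177.6  -54.2  -52. ]
 tray s [-101.6  -94.1   92.9  112.9] t [-36.1 -31.3  33.   42.3]
```

>>> {"api": "carry_out", "payload": {"delta_pos": [[-0.64, -0.484, 0.09], [-0.64, -0.484, 0.09], [-0.64, -0.484, 0.09], [-0.64, -0.484, 0.09], [-0.64, -0.484, 0.09], [-0.64, -0.484, 0.09], [-0.64, -0.484, 0.09], [-0.64, -0.484, 0.09], [-0.64, -0.484, 0.09]], "turn": [[0, 0, 0], [0, 0, 0], [0, 0, 0], [0, 0, 0], [0, 0, 0], [0, 0, 0], [0, 0, 0], [0, 0, 0], [0, 0, 0]], "claw": [-1, -1, -1, -1, -1, -1, -1, -1, -1], "force": 20}}

```text
clock: 1.9
position: [0.3573, 0.2889, 0.1954]
ee_rot: [-0.0, 0.15, 0.989, 0.0]
contact_force: [-0.5, 0.7, -0.1]
width: 0.0853
gripper_force: 0.0
```

>>> {"api": "carry_out", "payload": {"delta_pos": [[-0.635, -0.484, 0.09], [-0.635, -0.484, 0.09], [-0.635, -0.484, 0.09], [-0.635, -0.484, 0.09], [-0.635, -0.484, 0.09], [-0.635, -0.484, 0.09], [-0.635, -0.484, 0.09], [-0.635, -0.484, 0.09], [-0.635, -0.484, 0.09], [-0.635, -0.484, 0.09]], "turn": [[0, 0, -0.58], [0, 0, -0.58], [0, 0, -0.58], [0, 0, -0.58], [0, 0, -0.58], [0, 0, -0.58], [0, 0, -0.58], [0, 0, -0.58], [0, 0, -0.58], [0, 0, -0.58]], "claw": [-1, -1, -1, -1, -1, -1, -1, -1, -1, -1]}}

```text
clock: 2.9
position: [0.5419, 0.0307, 0.1593]
ee_rot: [-0.0, -0.003, 1.0, 0.0]
contact_force: [-0.6, 0.6, -0.1]
width: 0.0852
gripper_force: 0.0
```

Run:
```python
from h import *
s=manip.get_state();print({k:np.round(s[k],4).tolist() for k in('clock','position','ee_rot','contact_force','width','qpos')})
plan([.543,.029,.077],90.2)
W=cloud(grab('side','side1.png'));x,y,z=W[...,0],W[...,1],W[...,2]
m=(x>.5)&(x<.59)&(y>.015)&(y<.04)&(z>.075)&(z<.099)
r=cv2.minAreaRect((W[m][:,:2]*1000).astype(np.float32));print(m.sum(),r,np.nanpercentile(z[m],99))
```

```text
{'clock': 2.9, 'position': [0.5419, 0.0307, 0.1593], 'ee_rot': [-0.0004, -0.0029, 1.0, 0.0005], 'contact_force': [-0.6381, 0.6322, -0.094], 'width': 0.0852, 'qpos': [-0.0722, 0.2791, 1.6881, 0.001, 1.1753, -1.6492]}
shift mm [-1.1 -1.8 82.3] scaled [-0.0028 -0.0045  0.2058] turn scaled [ 0.0019 -0.0015  0.0044]
298 ((542.5526733398438, 27.99199676513672), (42.61069107055664, 7.762033939361572), 2.523982524871826) 0.09721954803977985
```

View pics/side1.png

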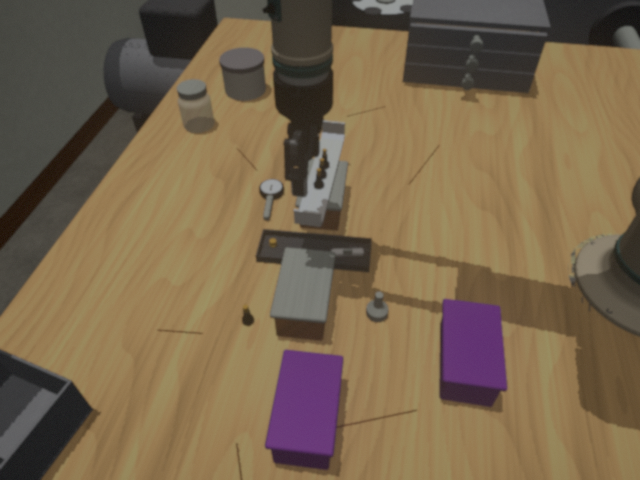

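The gripper is above the leading lip (lip at about (310,215), fingertips at about (298,190)). Next I descend and close gently.

>>> {"api": "carry_out", "payload": {"delta_pos": [[-0.003, -0.004, 0.1], [-0.003, -0.004, 0.17], [-0.003, -0.004, 0.205], [-0.003, -0.004, 0.205], [-0.003, -0.004, 0.205], [-0.003, -0.004, 0.205], [-0.003, -0.004, 0.205], [-0.003, -0.004, 0.205], [-0.003, -0.004, 0.205]], "turn": [[0, 0, 0], [0, 0, 0], [0, 0, 0], [0, 0, 0], [0, 0, 0], [0, 0, 0], [0, 0, 0], [0, 0, 0], [0, 0, 0]], "claw": [-1, -1, -1, 0, 0.7, 0.7, 0.7, 0.7, 0.7]}}

```text
clock: 3.85
position: [0.5442, 0.0272, 0.0778]
ee_rot: [0.001, -0.002, 1.0, 0.0]
contact_force: [-0.6, 0.9, -1.1]
width: 0.0127
gripper_force: 0.0
```

>>> {"api": "carry_out", "payload": {"delta_pos": [[0, 0, 0], [0, 0, 0], [0, 0, 0], [0, 0, 0]], "turn": [[0, 0, 0], [0, 0, 0], [0, 0, 0], [0, 0, 0]], "claw": [0.8, 0.9, 1, 1], "force": 20}}

```text
clock: 4.25
position: [0.5441, 0.0274, 0.0775]
ee_rot: [0.0, -0.002, 1.0, 0.0]
contact_force: [0.0, 1.2, 2.6]
width: 0.0036
gripper_force: 23.5
```

Run:
```python
from h import *
s=manip.get_state();print({k:np.round(s[k],4).tolist() for k in('clock','position','ee_rot','contact_force','moment','width','gripper_force')})
plan([.5245,.151,s['position'][2]],93.7)
d=grab('side','side2.png')
cv2.imwrite('pics/side2c.png',cv2.resize(d['image'][60:300,220:420,::-1],None,fx=2.5,fy=2.5))
W=cloud(d);z=W[...,2];m=(abs(W[...,0]-.543)<.03)&(W[...,1]<-.2)&(W[...,1]>-.25)&(z>.08)
print('rear lip',W[m].mean(0),np.percentile(z[m],98))
```

```text
{'clock': 4.25, 'position': [0.5441, 0.0274, 0.0775], 'ee_rot': [0.0002, -0.0018, 1.0, 0.0002], 'contact_force': [0.0292, 1.2237, 2.6187], 'moment': [0.2177, 0.0467, -0.083], 'width': 0.0036, 'gripper_force': 23.4706}
shift mm [ 19.1 123.7   0. ] scaled [4.780e-02 3.092e-01 1.000e-04] turn scaled [ 0.0008  0.0007 -0.1163]
rear lip [ 0.53467436 -0.2224167   0.08881863] 0.09643409373897126
```

View pics/side2c.png

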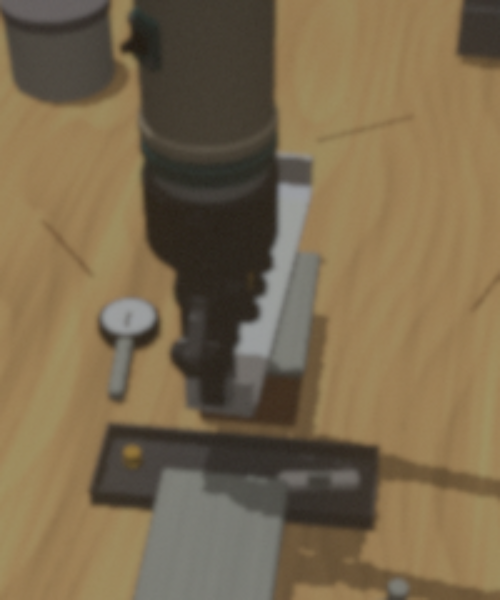

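The gripper holds the lip, with the near edge at about (225,405) in the crop. The wrist shows a slight down-push on the strip, so I ease up 1 mm and start the slide.

>>> {"api": "carry_out", "payload": {"delta_pos": [[0, 0, -0.0025], [0.001, 0.01, -0.0025], [0.003, 0.023, -0.0025], [0.005, 0.036, -0.0025], [0.007, 0.049, -0.0025], [0.009, 0.062, -0.0025], [0.011, 0.075, -0.0025], [0.013, 0.088, -0.0025], [0.015, 0.1, -0.0025], [0.015, 0.1, -0.0025]], "turn": [[0, 0, 0], [0, 0, -0.005], [0, 0, -0.01], [0, 0, -0.015], [0, 0, -0.02], [0, 0, -0.025], [0, 0, -0.03], [0, 0, -0.035], [0, 0, -0.04], [0, 0, -0.04]], "claw": [1, 1, 1, 1, 1, 1, 1, 1, 1, 1]}}

```text
clock: 5.3
position: [0.5376, 0.0682, 0.0783]
ee_rot: [-0.0, -0.013, 1.0, 0.0]
contact_force: [0.2, 1.4, -2.0]
width: 0.0034
gripper_force: 23.0
```

```bash
cat > look.py <<'E'
from h import *
import sys
s=manip.get_state();print({k:np.round(s[k],4).tolist() for k in('clock','position','ee_rot','contact_force','moment','width','gripper_force')})
plan([.5245,.151,s['position'][2]],93.7)
a=np.radians(3.7);ux=np.array([np.cos(a),np.sin(a)]);uy=np.array([-np.sin(a),np.cos(a)])
for c in('top','side'):
    d=grab(c,sys.argv[1]+c+'.png');W=cloud(d);P=W[...,:2]-np.array([.5326,.0258]);S=P@ux;T=P@uy;z=W[...,2]
    m=(abs(S)<.05)&(T<-.09)&(T>-.29)&(z>.085)&(z<.0985)
    if m.sum()>20:
        # rear lip or stems: list clusters along T
        h,e=np.histogram(T[m],np.arange(-.29,-.08,.005));print(c,[(round(e[i],3),int(h[i])) for i in range(len(h)) if h[i]>4])
        i=T[m]<np.min(T[m])+.01
        f=np.polyfit(S[m][i],T[m][i],1);print(' rear lip S',S[m][i].min(),S[m][i].max(),'T',np.percentile(T[m][i],[5,50,95]),'skew deg',np.degrees(f[0]),'ztop',np.percentile(z[m][i],98))
    m=(abs(z-.065)<.003)&(T<.0)&(T>-.25)&(abs(S)<.04)
    for t in np.arange(-.25,.15,.02):
        k=(abs(z-.065)<.0035)&(z>.0625)&(abs(T-t)<.01)&(abs(S)<.045)
        if k.sum()>30:print(c,round(t,2),'plate z',round(float(np.median(z[k])),4),'S',np.round(np.percentile(S[k],[1,99])*1000,1))
E
python3 look.py a
```

```text
{'clock': 5.3, 'position': [0.5376, 0.0682, 0.0783], 'ee_rot': [-0.0, -0.0127, 0.9999, 0.0004], 'contact_force': [0.2056, 1.4031, -1.9697], 'moment': [0.2369, 0.0024, -0.0341], 'width': 0.0034, 'gripper_force': 22.9782}
shift mm [11.  83.1  0.1] scaled [2.740e-02 2.077e-01 2.000e-04] turn scaled [ 0.0017 -0.0001 -0.0748]
top [(np.float64(-0.21), 77), (np.float64(-0.205), 12), (np.float64(-0.11), 11)]
 rear lip S -0.02467045589572958 0.018663918913568715 T [-0.20905517 -0.20614142 -0.2046256 ] skew deg -2.4246381248597837 ztop 0.09831762480752991
top -0.19 plate z 0.0656 S [-23.9  19.8]
top -0.17 plate z 0.0654 S [-34.1  23.8]
top -0.15 plate z 0.0652 S [-32.  37.]
top -0.13 plate z 0.0654 S [-31.9  32.7]
top -0.11 plate z 0.0657 S [-35.9  33. ]
top -0.09 plate z 0.0655 S [-34.5  33. ]
top -0.07 plate z 0.0658 S [-34.9  32.5]
top -0.05 plate z 0.0655 S [-34.   29.1]
top -0.01 plate z 0.066 S [-16.3   3.8]
top 0.01 plate z 0.066 S [-15.7   2. ]
top 0.11 plate z 0.0631 S [-38.5  23.7]
side [(np.float64(-0.215), 6), (np.float64(-0.21), 58), (np.float64(-0.205), 7)]
 rear lip S -0.025803399677366844 -0.005209726920724398 T [-0.21014836 -0.2072583  -0.20458728] skew deg -0.09707176118442665 ztop 0.09678985753111868
side -0.19 plate z 0.0652 S [-25.4  -6.7]
side -0.17 plate z 0.065 S [-24.3  -8.6]
side -0.15 plate z 0.0651 S [-29.1 -11.2]
side -0.13 plate z 0.065 S [-22.7 -11.4]
side -0.11 plate z 0.0653 S [-21.6  -4. ]
side -0.09 plate z 0.0655 S [-21.1  -4.7]
side -0.07 plate z 0.0654 S [-20.3  -1.1]
side -0.05 plate z 0.0652 S [-19.6   1.5]
side -0.03 plate z 0.0657 S [-19.1   1.7]
side -0.01 plate z 0.0658 S [-18.2   2.8]
side 0.01 plate z 0.0655 S [-17.5  -1.2]
```

>>> {"api": "carry_out", "payload": {"delta_pos": [[0.001, 0.01, 0], [0.003, 0.025, 0], [0.005, 0.04, 0], [0.007, 0.055, 0], [0.009, 0.07, 0], [0.011, 0.085, 0], [0.013, 0.1, 0], [0.015, 0.115, 0], [0.017, 0.13, 0], [0.019, 0.145, 0], [0.021, 0.16, 0], [0.021, 0.16, 0]], "turn": [[0, 0, -0.005], [0, 0, -0.01], [0, 0, -0.015], [0, 0, -0.02], [0, 0, -0.025], [0, 0, -0.03], [0, 0, -0.04], [0, 0, -0.045], [0, 0, -0.05], [0, 0, -0.06], [0, 0, -0.07], [0, 0, -0.075]], "claw": [1, 1, 1, 1, 1, 1, 1, 1, 1, 1, 1, 1]}}

```text
clock: 6.6
position: [0.5276, 0.1321, 0.0783]
ee_rot: [-0.0, -0.032, 0.999, 0.0]
contact_force: [0.7, 1.5, -2.1]
width: 0.0033
gripper_force: 23.0
```

```bash
python3 look.py b
```

```text
{'clock': 6.6, 'position': [0.5276, 0.1321, 0.0783], 'ee_rot': [-0.0, -0.0324, 0.9995, 0.0005], 'contact_force': [0.7081, 1.4867, -2.1262], 'moment': [0.1871, 0.0909, -0.0632], 'width': 0.0033, 'gripper_force': 22.9738}
shift mm [ 1.8 19.1  0. ] scaled [0.0046 0.0477 0.    ] turn scaled [ 0.0019 -0.0001  0.0004]
top [(np.float64(-0.15), 6), (np.float64(-0.145), 69)]
 rear lip S -0.02083473542013907 0.022659584351019137 T [-0.14521823 -0.14278074 -0.14090204] skew deg 0.17262963068694864 ztop 0.09795256434424647
top -0.17 plate z 0.0633 S [-38.7  34.4]
top -0.13 plate z 0.0659 S [-35.1  32.4]
top -0.11 plate z 0.0654 S [-33.4  34.9]
top -0.09 plate z 0.0653 S [-31.7  34. ]
top -0.07 plate z 0.0659 S [-30.7  33.8]
top -0.05 plate z 0.0655 S [-30.5  36.3]
top -0.03 plate z 0.0659 S [-20.6  23. ]
top -0.01 plate z 0.0657 S [-20.4  22.8]
top 0.01 plate z 0.0662 S [-20.6  23. ]
top 0.03 plate z 0.0661 S [-20.2  22.9]
top 0.05 plate z 0.0661 S [-36.5  22.1]
side [(np.float64(-0.15), 11), (np.float64(-0.145), 33)]
 rear lip S -0.021495415459428062 -0.010267863340682115 T [-0.14680462 -0.14343066 -0.14113751] skew deg -7.614731210160876 ztop 0.09669859375933453
side -0.13 plate z 0.0657 S [-22.2  -9.8]
side -0.11 plate z 0.0653 S [-22.2 -14.2]
side -0.09 plate z 0.0653 S [-27.3 -15.7]
side -0.01 plate z 0.0654 S [-22.2  -4.5]
side 0.01 plate z 0.0658 S [-22.2  -6.1]
side 0.03 plate z 0.0657 S [-22.1  -5.1]
side 0.05 plate z 0.0655 S [-22.2  -4. ]
side 0.07 plate z 0.066 S [-21.8  -5.6]
```

View pics/bside.png

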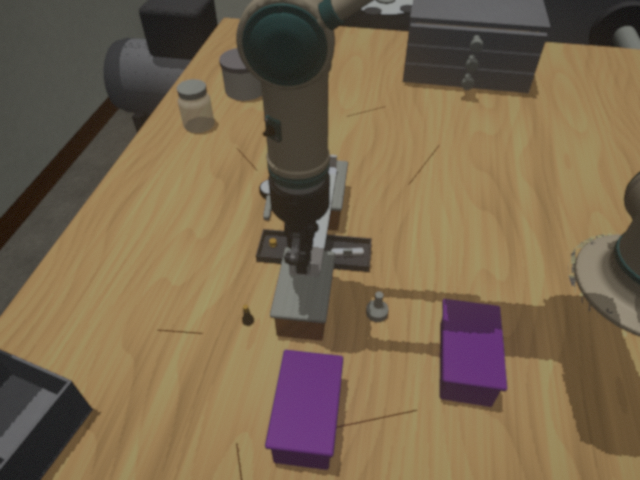

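The strip now bridges to the left block (gripper at about (298,250)) and is in line with it, with 18 mm left to go. I finish the slide, ease down and release.

>>> {"api": "carry_out", "payload": {"delta_pos": [[0, 0.01, 0], [0.001, 0.022, 0], [0.001, 0.034, 0], [0.001, 0.045, 0], [0.001, 0.045, 0], [0.001, 0.045, 0.001], [0.001, 0.045, 0.002], [0.001, 0.045, 0.002]], "turn": [[0, 0, 0], [0, 0, 0], [0, 0, 0], [0, 0, 0], [0, 0, 0], [0, 0, 0], [0, 0, 0], [0, 0, 0]], "claw": [1, 1, 1, 1, 1, 1, 1, 1]}}

```text
clock: 7.5
position: [0.5264, 0.1492, 0.0777]
ee_rot: [0.0, -0.032, 0.999, 0.0]
contact_force: [-0.4, 1.3, 0.1]
width: 0.0036
gripper_force: 23.1
```

```bash
python3 look.py c | grep -v plate
```

```text
{'clock': 7.5, 'position': [0.5264, 0.1492, 0.0777], 'ee_rot': [0.0002, -0.0319, 0.9995, 0.0003], 'contact_force': [-0.4011, 1.315, 0.1168], 'moment': [0.2284, 0.0579, -0.0473], 'width': 0.0036, 'gripper_force': 23.1037}
shift mm [1.7 1.9 0. ] scaled [0.0044 0.0049 0.    ] turn scaled [ 0.0012  0.0007 -0.0013]
top [(np.float64(-0.13), 40), (np.float64(-0.125), 34)]
 rear lip S -0.020840417654970196 0.022257856822454784 T [-0.12785388 -0.12529384 -0.12378081] skew deg -0.0528754168432394 ztop 0.09837891209468845
side [(np.float64(-0.13), 38), (np.float64(-0.125), 6)]
 rear lip S -0.02132867103471945 -0.008689504216297017 T [-0.1292385  -0.12620535 -0.1244702 ] skew deg -0.06403672645520396 ztop 0.09763197585160928
```

>>> {"api": "carry_out", "payload": {"delta_pos": [[0, 0, 0], [0, 0, 0], [0, 0, 0], [0, 0, -0.03], [0, 0, -0.1], [0, 0, -0.2], [0, 0, -0.3], [0, 0, -0.3]], "turn": [[0, 0, 0], [0, 0, 0], [0, 0, 0], [0, 0, 0], [0, 0, 0], [0, 0, 0], [0, 0, 0], [0, 0, 0]], "claw": [0.8, 0.6, 0.4, 0.4, 0.4, 0.4, 0.4, 0.4]}}

```text
clock: 8.4
position: [0.5302, 0.1495, 0.2044]
ee_rot: [0.007, -0.032, 0.999, 0.001]
contact_force: [0.3, -0.3, 1.4]
width: 0.0256
gripper_force: 0.0
```

>>> {"api": "carry_out", "payload": {"delta_pos": [[0.1, 0.1, -0.1], [0.2, 0.2, -0.1], [0.3, 0.3, -0.1], [0.4, 0.4, -0.1], [0.5, 0.5, -0.1], [0.5, 0.6, -0.1], [0.5, 0.6, -0.1]], "turn": [[0, 0, 0], [0, 0, 0], [0, 0, 0], [0, 0, 0], [0, 0, 0], [0, 0, 0], [0, 0, 0]], "claw": [0.4, 0.4, 0.4, 0.4, 0.4, 0.4, 0.4]}}

```text
clock: 9.1
position: [0.3088, 0.3778, 0.238]
ee_rot: [0.0, -0.033, 0.999, 0.001]
contact_force: [0.9, -0.3, -0.2]
width: 0.0255
gripper_force: 0.0
```

```bash
python3 look.py d
python3 - <<'E'
from h import *
a=np.radians(3.7);ux=np.array([np.cos(a),np.sin(a)]);uy=np.array([-np.sin(a),np.cos(a)])
for c in('top','side'):
    W=cloud(grab(c));P=W[...,:2]-np.array([.5326,.0258]);S=P@ux;T=P@uy;z=W[...,2]
    for lo,hi in((-.15,-.11),(.11,.15)):
        m=(abs(S)<.04)&(T>lo)&(T<hi)&(z>.085)&(z<.1);print(c,np.round(1000*np.r_[S[m].min(),S[m].max(),np.percentile(T[m],[5,50,95]),np.percentile(z[m],98)],1))
    for q in('core_tool','spare_stem','gauge'):print(q,[np.round(r['point'],3).tolist() for r in manip.place_of(c,q)[:1]])
E
```

```text
{'clock': 9.1, 'position': [0.3088, 0.3778, 0.238], 'ee_rot': [0.0, -0.0333, 0.9994, 0.0009], 'contact_force': [0.8602, -0.3026, -0.1615], 'moment': [-0.0283, -0.0355, -0.0253], 'width': 0.0255, 'gripper_force': 0.0}
shift mm [-200.1 -240.7   -0.4] scaled [-0.5004 -0.6017 -0.001 ] turn scaled [0.0034 0.0001 0.0039]
top [(np.float64(-0.13), 38), (np.float64(-0.125), 34)]
 rear lip S -0.020617201770680833 0.022512923553853845 T [-0.12765405 -0.12508263 -0.12407043] skew deg 0.5774000396743871 ztop 0.09813426642105275
top -0.17 plate z 0.0629 S [-36.1  35.7]
top -0.15 plate z 0.063 S [-32.4  36.6]
top -0.13 plate z 0.0633 S [-37.2  38.6]
top -0.11 plate z 0.0656 S [-30.7  36.7]
top -0.09 plate z 0.0654 S [-36.4  34.3]
top -0.07 plate z 0.0655 S [-32.9  33.3]
top -0.05 plate z 0.0657 S [-28.9  29.3]
top -0.03 plate z 0.0657 S [-20.5  23.1]
top -0.01 plate z 0.0658 S [-20.3  23. ]
top 0.01 plate z 0.0659 S [-20.4  22.9]
top 0.03 plate z 0.0659 S [-20.5  23.1]
top 0.05 plate z 0.0657 S [-30.8  28.9]
top 0.07 plate z 0.0654 S [-34.5  34.2]
top 0.09 plate z 0.0655 S [-33.6  36.7]
top 0.11 pl
[... 451 characters left out ...]
 plate z 0.0651 S [-22.1  21.7]
side -0.03 plate z 0.0651 S [-21.9  21.4]
side -0.01 plate z 0.0651 S [-21.8  21.5]
side 0.01 plate z 0.0651 S [-22.   21.7]
side 0.03 plate z 0.0653 S [-21.7  21.4]
side 0.05 plate z 0.0651 S [-21.8  21.6]
side 0.07 plate z 0.065 S [-26.6  21.7]
side 0.09 plate z 0.0652 S [-22.   21.7]
top [ -20.7   22.4 -127.9 -125.3 -124.    99.6]
top [-20.3  23.2 122.7 124.2 126.4  99. ]
core_tool [[0.414, 0.131, 0.003]]
spare_stem [[0.604, 0.188, 0.0]]
gauge [[0.649, -0.107, -0.003]]
side [ -21.3   21.4 -129.1 -126.5 -123.9   97.2]
side [-22.   21.2 121.7 124.6 126.1  97. ]
core_tool [[0.414, 0.133, 0.003]]
spare_stem [[0.607, 0.184, 0.004]]
gauge [[0.643, -0.107, 0.002]]
```

View pics/dside.png

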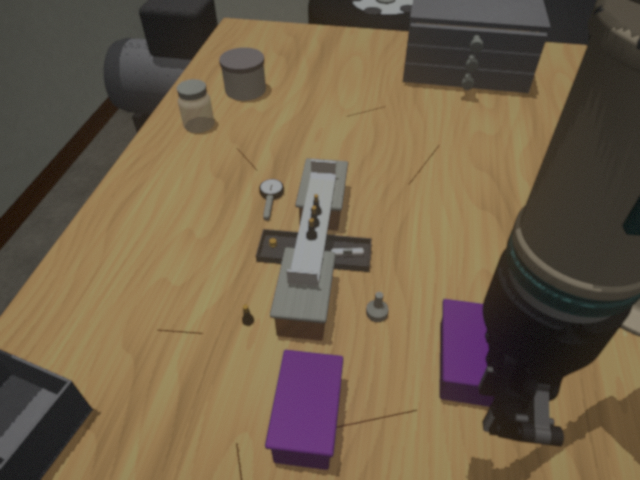

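The strip lies flat across both blocks (lips at about (322,165) and (305,280)), centred over the tray, with the bystanders where they were. I'm handing the job in.

```bash
python3 -c "
from rig import manip
print(manip.sign_off())"
```

```text
the job is handed in; nothing more can be done
None
```

The strip was slid across without being lifted off and now lies flat over the gap, centred over the tray to about 1 mm and in line with both blocks; the job was handed in after about 9 s of the 32 s allowed.

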